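# Set the filter changer to its third notch by feel

### The arm

A 6-joint arm with a two-finger parallel gripper is mounted at the origin on a cart in front of the work surface, level with it; the furniture and walls round the work are solid. World frame = base frame: x ahead of the robot, y to its left, z up, the work surface at z = 0. Lengths are in m, angles in rad, forces in N, time in s.
With the tool pointing down it reaches from about 0.3 to 0.875 m from the base axis. Payload 6.4 kg.
Tool frame: the origin (TCP) lies between the finger pads; the fingertips stand 19 mm ahead of it and the grasp point (between the pads) is the TCP (ctrl.tips_ahead is the z of the fingertips in the tool frame, in m); z points along the fingers, y is the line along which they close (so a half turn about z gives the same grasp; the last joint's range is limited). The gripper opens to 85 mm and grips with 20 to 120 N. Pads are 22 mm wide; open, the fingers measure 114 mm over their backs; the gripper's body (76 mm by 85 mm) begins 54 mm behind the grasp point. The pads swing forward as they close: fully open they stand 13 mm farther back than shut.
Start: joints at [0.979, 0.181, 1.607, -0, 1.354, -0.206], TCP at [0.216, 0.533, 0.25] pointing down, gripper open.
Joint ranges: [-2.99, 2.99], [-0.89, 2.07], [0.3, 2.58], [-1.14, 4.28], [0, 2.63], [-3.12, 3.12]. Speed limits (rad/s): [2.57, 2.57, 3.01, 3.14, 3.14, 3.14].

### API

Orientations are given as a unit quaternion [w, x, y, z].
In Python, from bench import readout, vision, ctrl gives the robot as it stands.
- The arm moves only by the tool play_rows, never from a script. Its arguments are lists of equal length, an entry for each row: "xyz": the shift along the tool's x, y, z in mm, a list of three; "rot": the turn, a rotation vector about the tool's x, y, z in rad, a list of three; "grip": the opening, from 0 (shut) to 1 (fully open). In form: {"xyz": [[x, y, z], ...], "rot": [[rx, ry, rz], ...], "grip": [grip, ...]}. A call has exactly 10 rows; each row is the pose to reach, as a shift and turn from the pose commanded when the call began, along the tool's axes at that moment; what a row does not reach only later rows make up. A row lasts 1/8 s, in which the tool goes at most 62.5 mm and 10.7 degrees, less where a joint would pass 70% of its speed; a pose out of reach is approached as far as the arm can. A call with a gripper value outside its range is refused whole. The fingers move at their own pace and stop on an object; the grip force is fixed at half the most. Time passes only in rows, so rows that repeat a pose let the fingers close, or fill a call up. It gives the time, the measured TCP pose, the force, the opening and the grip force at its end, in the units of the state.
- readout.get_obs(): the state, without advancing time (a new reading comes with each control period).
- vision.camera(name): name is "side" or "top" or "wrist"; returns a dict with "color" (400x640x3 uint8, red, green, blue), "depth" (400x640 float32, m along the optical axis (not along the pixel's ray), 0 where there is no reading), "camera_matrix" (3x3 intrinsics, pixels), "extrinsics" (4x4, takes a point from camera to world coordinates); the wrist camera has in their place "hand_eye" (4x4, takes a point from camera to tool coordinates, whose origin is the TCP and whose axes are the flange's). Camera axes: x right, y down, z forward; pixel columns grow to the right and rows downward; lengths in m; the calibration is good to about 2 mm. A picture is of the moment at which its call begins: read the wrist's pose just before it.
- ctrl.hand_in(): hands the job in; it is judged then, once.
The state is a dict: "time_s": time; "q": joint angles; "dq": joint speeds; "joint_efforts": joint torques, N m; "eef_pos": TCP position; "eef_rot": TCP orientation; "wrist_force": force on the tool from outside, world axes, zero at the start; "torque": the same for the moment, N m; "opening": opening from 0.0 (shut) to 1.0 (fully open); "grasp_force": force on a finger pad.
Only numpy, scipy, OpenCV 4.12 (cv2) and the standard library are available. Lean on these libraries where they do the work, as an engineer would, in place of code of your own. Each camera call takes 0.05 s, during which the arm holds its last target. There are 200 camera calls.

### The job

Set the filter changer by feel: with a fingertip or the outside of the fingers, push its upright lever all the way to the right-hand stop, then push it to the left through three clicks and leave it seated in the third notch, without ever going past that notch. Only push the lever, do not pinch it, and leave the petri dish, the tee piece and the union nut lying where they are.

Things in the scene. Friction and masses are not known exactly. Their poses are not given: they have to be found in the camera images.
- changer: Filter changer fixed to the bench: base plate 90 x 190 x 8 mm, grey housing 60 x 150 mm, flat top 60 mm above the bench; lens tubes out of front and back faces near its right end, reaching 50 mm from the centre line, up to 53 mm high. Origin: centre of the underside. x away from the robot, y left along the lever's travel (turned up to 0.3 rad), z up.
- lever (a joint): Lever travel along changer +y (left), 0 to 0.080 m; 0 = right stop. Sprung notches at 0, 0.016 (first), 0.032 (second), 0.048 (third), 0.064, 0.080, each catching 8 mm either side. Leaving one takes 3 to 6 N, fading towards the half-way ridge; past it the lever snaps ahead of the finger into the next notch and stays. Starts in the first or second notch.
- lever_mid (a point): Middle of the upright black lever on the housing, 80 mm above the bench, on the changer's centre line at changer y = -0.040 + travel. 16 mm thick along the travel (pushing faces 8 mm either side of this point), 26 mm wide; pushing faces 63 to 99 mm above the bench, narrower top at 105 mm. The space beside it over the housing top is free for fingers.
- petri_mid (a point): Centre of the loose clear petri dish, 55 mm across, 13 mm high, on the bench beyond the changer's left end. Leave it alone.
- tee_mid (a point): Middle of the loose metal tee piece, 39 x 57 x 24 mm, on the bench beyond the changer's right end. Leave it alone.
- nut_mid (a point): Centre of the loose brass union nut, 23 x 27 x 14 mm, on the bench beyond the changer's right end, behind the tee piece. Leave it alone.

How it is judged:
By the outcome, as a careful person would: the job done as asked, in the order asked, and still so for the second after the job is handed in, with the robot touching nothing.
It also fails if it takes over 58 s, if anything falls off the work surface, if the arm or the gripper's body presses on something with over 40 N, if the wrist force passes 120 N, or if a joint passes its speed limit or range.

## Working session

There is one attempt and no reset: what is moved stays moved. The work goes in short steps, Python scripts to look and compute and a tool call to move; the robot and the scene stay as the last step left them, time stands still between calls to the robot, and variables do not carry over. Pictures are saved under pics/ and viewed, at most 10 in all, crops included, and the job is handed in when it is done.

Besides the shell and the picture viewer there is one more tool, called after "Call:" by a JSON object that holds its "op" and its "data". play_rows: Moves the arm, as the interface text tells. Its arguments: {"type":"object","properties":{"xyz":{"type":"array","items":{"type":"array","items":{"type":"number"}}},"rot":{"type":"array","items":{"type":"array","items":{"type":"number"}}},"grip":{"type":"array","items":{"type":"number"}}},"required":["xyz","rot","grip"]}

```bash
mkdir -p pics; python3 - <<'E'
from bench import readout, vision, ctrl
import cv2,numpy as np
o=readout.get_obs();print({k:np.round(v,3) for k,v in o.items()},ctrl.tips_ahead)
for n in("top","side"):
    c=vision.camera(n);np.savez(n+".npz",**c)
    cv2.imwrite(f"pics/{n}.png",c["color"][...,::-1]);print(np.round(c["extrinsics"],3),c["camera_matrix"])
E
```

```text
{'time_s': np.float64(0.0), 'q': array([ 0.979,  0.182,  1.608,  0.   ,  1.354, -0.206]), 'dq': array([-0.001, -0.001, -0.001,  0.002, -0.   , -0.002]), 'joint_efforts': array([ 1.0000e-03, -4.4486e+01, -3.5135e+01,  0.0000e+00,  9.0000e-03,
        0.0000e+00]), 'eef_pos': array([0.216, 0.532, 0.249]), 'eef_rot': array([-0.   ,  0.192,  0.981, -0.001]), 'wrist_force': array([-0.197,  0.857,  0.913]), 'torque': array([-0.016, -0.004,  0.049]), 'grasp_force': np.float64(0.0), 'opening': np.float64(1.001)} 0.019
[[-0.026 -0.985  0.17   0.328]
 [-1.     0.028  0.013  0.073]
 [-0.017 -0.17  -0.985  1.252]
 [ 0.     0.     0.     1.   ]] [[454.76609444   0.         317.86636911]
 [  0.         454.76609444 186.75886651]
 [  0.           0.           1.        ]]
[[ 0.978 -0.14   0.155  0.374]
 [-0.208 -0.603  0.77  -0.653]
 [-0.014 -0.786 -0.619  0.678]
 [ 0.     0.     0.     1.   ]] [[447.8369116    0.         319.50971978]
 [  0.         447.8369116  201.91138395]
 [  0.           0.           1.        ]]
```

View pics/top.png

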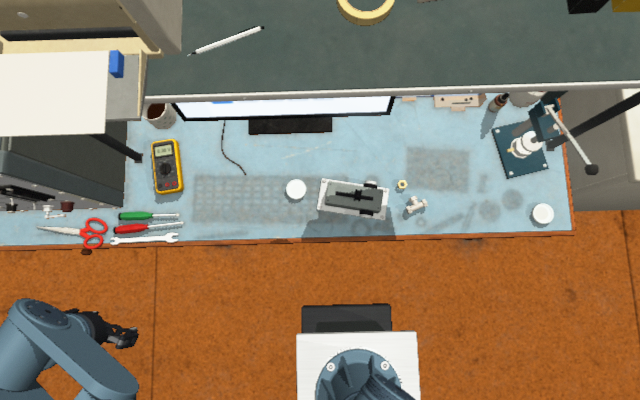

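View pics/side.png

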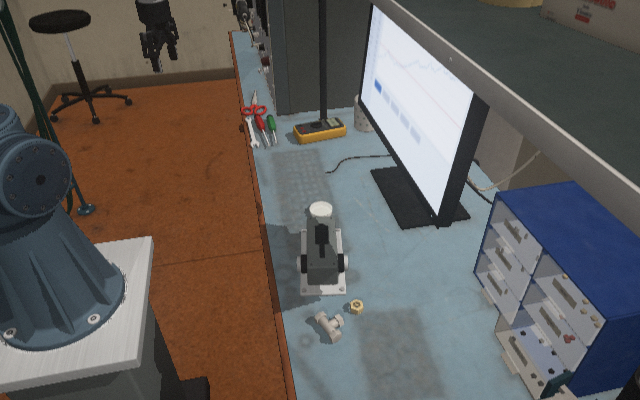

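The top view shows the changer at about (354,198), with the dish at (296,189) on its left and the nut (402,184) and tee (415,205) on its right. In the side view the lever is at about (321,235). There is a shelf and a monitor behind the changer. Next I'll take positions from depth.

```bash
cat > h.py <<'E'
import numpy as np,cv2
def cloud(c,E=None):
    K=c["camera_matrix"];d=c["depth"];E=c["extrinsics"] if E is None else E
    v,u=np.indices(d.shape);p=np.stack([(u-K[0,2])*d/K[0,0],(v-K[1,2])*d/K[1,1],d],-1)
    w=p@E[:3,:3].T+E[:3,3];w[d==0]=np.nan;return w
E
python3 - <<'E'
from h import *
ims=[]
for n,(a,b,cc,d) in dict(top=(160,235,270,440),side=(185,350,270,380)).items():
    c=np.load(n+".npz");w=cloud(c)
    im=c["color"][a:b,cc:d,::-1];ims.append(cv2.resize(im,None,fx=400/im.shape[0] if n=="side" else 3,fy=400/im.shape[0] if n=="side" else 3,interpolation=cv2.INTER_CUBIC))
    X,Y,Z=w[...,0],w[...,1],w[...,2]
    m=np.zeros(Z.shape,bool);m[a:b,cc:d]=1
    hs=c["color"].max(-1)
    for lo,hi,nm in((.003,.014,"plate"),(.052,.066,"housing top"),(.075,.12,"lever")):
        s=m&(Z>lo)&(Z<hi)&(abs(X-.43)<.4)
        if nm=="plate": s&=hs>150
        k,lab,st,ce=cv2.connectedComponentsWithStats(s.astype(np.uint8))
        for i in range(1,k):
            if st[i,4]<12: continue
            P=w[lab==i];r=cv2.minAreaRect((P[:,:2]*1000).astype(np.float32))
            print(n,nm,st[i],P.mean(0).round(4),np.round(r[0],1),np.round(r[1],1),round(r[2],1),"zmax",np.percentile(P[:,2],95).round(3))
    for (u,v) in ((296,189),(402,184),(415,205)) if n=="top" else ((321,208),(357,306),(328,325)): print(n,u,v,w[v,u].round(3))
    if n=="top": print("shelf",w[90,350].round(3),w[97,350].round(3),w[110,300].round(3))
h=max(i.shape[0] for i in ims)
cv2.imwrite("pics/crop.png",np.hstack([cv2.copyMakeBorder(i,0,h-i.shape[0],0,0,0) for i in ims]))
E
```

```text
top plate [316 177  43  39 420] [0.5074 0.0544 0.0083] [519.2  31.7] [119.2 100. ] 80.8 zmax 0.012
top plate [285 178  24  21 202] [0.5397 0.1501 0.0112] [541.7 148.7] [58.1 62.5] 5.0 zmax 0.014
top plate [397 179  15   6  25] [ 0.5517 -0.1506  0.0077] [ 549.9 -152. ] [13.  39.4] 5.1 zmax 0.013
top plate [346 182  17   4  34] [ 0.5493 -0.0137  0.0077] [549.4 -11.8] [44.8  7.3] 83.8 zmax 0.011
top plate [372 186  17  34 203] [ 0.4908 -0.0877  0.0084] [495.9 -84.3] [35.7 94.1] 78.2 zmax 0.012
top plate [399 186   6   4  13] [ 0.5347 -0.1412  0.0107] [ 535.4 -141.7] [ 7.1 13.8] 8.8 zmax 0.014
top housing top [ 324  181   59   34 1221] [ 0.5066 -0.0061  0.0599] [508.6  -5.8] [149.9  88.1] 79.6 zmax 0.063
top lever [354 189   8  12  65] [ 0.5046 -0.0126  0.0988] [505.1 -13. ] [15.7 24.4] 79.6 zmax 0.106
top 296 189 [0.538 0.149 0.012]
top 402 184 [ 0.546 -0.146 -0.002]
top 415 205 [ 0.483 -0.175  0.017]
shelf [0.627 0.022 0.501] [0.715 0.005 0.236] [0.709 0.126 0.172]
side plate [342 198   6   6  14] [0.6035 0.1769 0.0035] [604.9 178.2] [20.8 11.3] 66.2 zmax 0.004
side plate [323 207   9   9  36] [0.5523 0.1349 0.012 ] [551.5 135.7] [29.8 14.9] 63.0 zmax 0.014
side plate [374 210   6   7  14] [0.665  0.1166 0.0036] [664.5 117.4] [25.2  9.7] 42.7 zmax 0.004
side plate [336 228   7  25 112] [0.5542 0.0361 0.0098] [554.7  39.3] [76.8 10.5] 79.3 zmax 0.011
side plate [320 272  26  23 314] [ 0.5156 -0.0866  0.0094] [513.1 -75.9] [54.7 49.9] 80.0 zmax 0.012
side plate [358 307   6   7  19] [ 0.5476 -0.152   0.0094] [ 547.7 -151.4] [13.4  2.3] 32.0 zmax 0.014
side housing top [ 299  216   45   56 1425] [ 0.5035 -0.0212  0.0607] [500.8  -6.4] [152.2  86.1] 85.3 zmax 0.063
side lever [315 224  13  17 202] [ 0.5039 -0.0176  0.0933] [504.6 -13.7] [19. 24.] 78.3 zmax 0.106
side 321 208 [0.539 0.149 0.015]
side 357 306 [ 0.546 -0.137  0.002]
side 328 325 [ 0.481 -0.18   0.021]
```

View pics/crop.png

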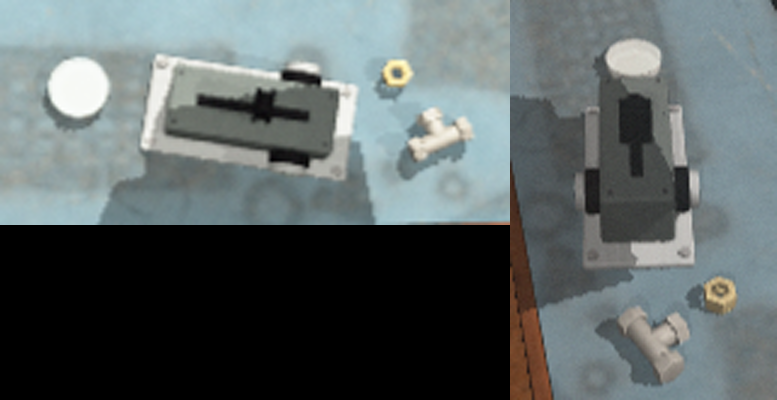

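The lever is at about (0.505, -0.0135), in the second notch. The changer's yaw is about -0.18 rad. I'll approach its left side with shut fingers.

Call:
{"op": "play_rows", "data": {"xyz": [[-20,-15,5],[-45,-35,15],[-70,-53,20],[-95,-71,30],[-120,-90,40],[-145,-108,45],[-170,-127,55],[-195,-146,60],[-215,-161,65],[-232,-175,70]], "rot": [[0,0,-0.02],[0,0,-0.04],[0,0,-0.06],[0,0,-0.08],[0,0,-0.1],[0,0,-0.12],[0,0,-0.14],[0,0,-0.16],[0,0,-0.18],[0,0,-0.206]], "grip": [0,0,0,0,0,0,0,0,0,0]}}

```text
time_s: 1.35
eef_pos: [0.3657, 0.2823, 0.1798]
eef_rot: [-0.0, 0.09, 0.996, -0.0]
wrist_force: [0.0, -0.3, -0.5]
opening: -0.002
grasp_force: 0.0
```

Call:
{"op": "play_rows", "data": {"xyz": [[-20,-25,0],[-42,-50,0],[-65,-75,0],[-88,-100,0],[-110,-125,0],[-132,-150,0],[-155,-175,0],[-172,-200,0],[-185,-215,0],[-190,-221,0]], "rot": [[0,0,0],[0,0,0],[0,0,0],[0,0,0],[0,0,0],[0,0,0],[0,0,0],[0,0,0],[0,0,0],[0,0,0]], "grip": [0,0,0,0,0,0,0,0,0,0]}}

```text
time_s: 2.6
eef_pos: [0.5131, 0.0313, 0.1801]
eef_rot: [-0.0, 0.09, 0.996, 0.0]
wrist_force: [-0.4, 0.8, 1.0]
opening: 0.001
grasp_force: 0.0
```

```bash
cat > m.py <<'E'
# lever and finger position along changer axes, from depth
from bench import readout, vision
from h import *
import sys
o=readout.get_obs();yv=np.array([.179,.984]);xv=np.array([.984,-.179]);p=o["eef_pos"]
print("t",round(float(o["time_s"]),2),"tcp",p.round(4),"s,x",(p[:2]@yv).round(4),(p[:2]@xv).round(4),"F",o["wrist_force"].round(2),"Fs",(o["wrist_force"][:2]@yv).round(2))
print("L0 s,x",np.array([.505,-.0135])@yv,np.array([.505,-.0135])@xv)
if len(sys.argv)>1:
    ims=[]
    for n,(a,b,cc,d) in dict(top=(150,240,290,410),side=(160,310,250,400)).items():
        c=vision.camera(n);im=c["color"][a:b,cc:d,::-1];ims.append(cv2.resize(im,(round(400*im.shape[1]/im.shape[0]) if n=="side" else 400,400 if n=="side" else 300),interpolation=cv2.INTER_CUBIC))
    cv2.imwrite(sys.argv[1],np.hstack([cv2.copyMakeBorder(i,0,400-i.shape[0],0,0,0) for i in ims]))
E
python3 m.py
```

```text
t 2.6 tcp [0.5131 0.0313 0.1801] s,x 0.1226 0.4993 F [-0.35  0.77  1.01] Fs 0.69
L0 s,x 0.077111 0.49933649999999996
```

Call:
{"op": "play_rows", "data": {"xyz": [[0,0,10],[0,0,22],[0,0,35],[0,0,48],[0,0,60],[0,0,70],[0,0,78],[0,0,84],[0,0,88],[0,0,89]], "rot": [[0,0,0],[0,0,0],[0,0,0],[0,0,0],[0,0,0],[0,0,0],[0,0,0],[0,0,0],[0,0,0],[0,0,0]], "grip": [0,0,0,0,0,0,0,0,0,0]}}

```text
time_s: 3.85
eef_pos: [0.5129, 0.0319, 0.0912]
eef_rot: [-0.0, 0.09, 0.996, 0.0]
wrist_force: [-1.4, 0.3, 0.5]
opening: 0.003
grasp_force: 0.0
```

```bash
python3 m.py pics/a.png
```

```text
t 3.85 tcp [0.5129 0.0319 0.0912] s,x 0.1232 0.4989 F [-1.39  0.29  0.46] Fs 0.03
L0 s,x 0.077111 0.49933649999999996
```

View pics/a.png

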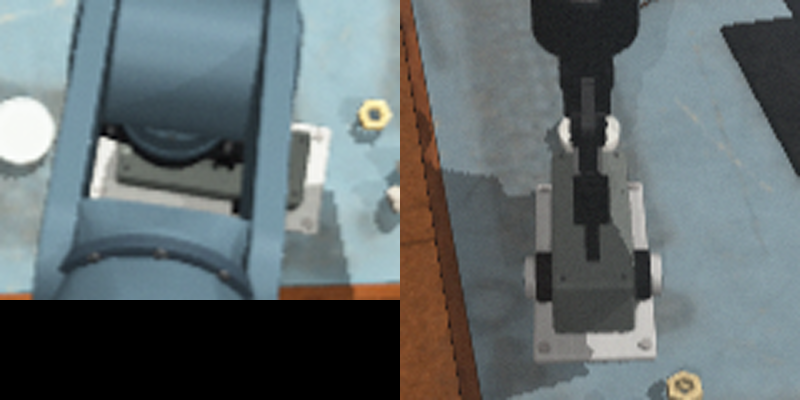

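Call:
{"op": "play_rows", "data": {"xyz": [[0,-6,0],[0,-12,0],[0,-18,0],[0,-22,0],[0,-26,0],[0,-30,0],[0,-34,0],[0,-38,0],[0,-42,0],[0,-45,0]], "rot": [[0,0,0],[0,0,0],[0,0,0],[0,0,0],[0,0,0],[0,0,0],[0,0,0],[0,0,0],[0,0,0],[0,0,0]], "grip": [0,0,0,0,0,0,0,0,0,0]}}

```text
time_s: 5.2
eef_pos: [0.5048, -0.0123, 0.0913]
eef_rot: [-0.0, 0.09, 0.996, 0.0]
wrist_force: [0.5, 2.6, 0.6]
opening: -0.0
grasp_force: 1.3
```

```bash
python3 m.py
```

```text
t 5.2 tcp [ 0.5048 -0.0123  0.0913] s,x 0.0782 0.4989 F [0.5  2.62 0.57] Fs 2.67
L0 s,x 0.077111 0.49933649999999996
```

Call:
{"op": "play_rows", "data": {"xyz": [[0,-1,0],[0,-2,0],[0,-3,0],[0,-4,0],[0,-5,0],[0,-6,0],[0,-7,0],[0,-8,0],[0,-9,0],[0,-9,0]], "rot": [[0,0,0],[0,0,0],[0,0,0],[0,0,0],[0,0,0],[0,0,0],[0,0,0],[0,0,0],[0,0,0],[0,0,0]], "grip": [0,0,0,0,0,0,0,0,0,0]}}

```text
time_s: 6.45
eef_pos: [0.5032, -0.0213, 0.0913]
eef_rot: [0.0, 0.09, 0.996, -0.0]
wrist_force: [-0.1, 0.7, 1.1]
opening: 0.0
grasp_force: 0.0
```

```bash
python3 m.py
```

```text
t 6.45 tcp [ 0.5032 -0.0213  0.0913] s,x 0.0691 0.499 F [-0.07  0.72  1.09] Fs 0.7
L0 s,x 0.077111 0.49933649999999996
```

Free again, so it snapped into the right-hand notch. Now I'll touch the stop firmly but gently.

Call:
{"op": "play_rows", "data": {"xyz": [[0,-0.5,0],[0,-1,0],[0,-1.5,0],[0,-2,0],[0,-2.5,0],[0,-3,0],[0,-3,0],[0,-3,0],[0,-3,0],[0,-3,0]], "rot": [[0,0,0],[0,0,0],[0,0,0],[0,0,0],[0,0,0],[0,0,0],[0,0,0],[0,0,0],[0,0,0],[0,0,0]], "grip": [0,0,0,0,0,0,0,0,0,0]}}

```text
time_s: 7.7
eef_pos: [0.5028, -0.0233, 0.0913]
eef_rot: [0.0, 0.09, 0.996, 0.001]
wrist_force: [0.6, 6.0, 1.2]
opening: 0.002
grasp_force: 2.8
```

```bash
python3 m.py
```

```text
t 7.7 tcp [ 0.5028 -0.0233  0.0913] s,x 0.0671 0.4989 F [0.58 6.05 1.18] Fs 6.06
L0 s,x 0.077111 0.49933649999999996
```

Call:
{"op": "play_rows", "data": {"xyz": [[0,-0.5,0],[0,-1,0],[0,-1.5,0],[0,-2,0],[0,-2,0],[0,-2,0],[0,-2,0],[0,-2,0],[0,-2,0],[0,-2,0]], "rot": [[0,0,0],[0,0,0],[0,0,0],[0,0,0],[0,0,0],[0,0,0],[0,0,0],[0,0,0],[0,0,0],[0,0,0]], "grip": [0,0,0,0,0,0,0,0,0,0]}}

```text
time_s: 8.95
eef_pos: [0.5027, -0.0237, 0.0914]
eef_rot: [0.0, 0.09, 0.996, 0.002]
wrist_force: [4.0, 14.1, 0.7]
opening: -0.003
grasp_force: 7.0
```

```bash
python3 m.py
```

```text
t 8.95 tcp [ 0.5027 -0.0237  0.0914] s,x 0.0667 0.4989 F [ 4.03 14.15  0.67] Fs 14.64
L0 s,x 0.077111 0.49933649999999996
```

Call:
{"op": "play_rows", "data": {"xyz": [[0,5,0],[0,12,0],[0,20,0],[0,20,-10],[0,20,-20],[0,20,-32],[0,20,-42],[0,20,-50],[0,20,-54],[0,20,-55]], "rot": [[0,0,0],[0,0,0],[0,0,0],[0,0,0],[0,0,0],[0,0,0],[0,0,0],[0,0,0],[0,0,0],[0,0,0]], "grip": [0,0,0,0,0,0,0,0,0,0]}}

```text
time_s: 10.2
eef_pos: [0.5059, -0.0065, 0.1464]
eef_rot: [0.0, 0.09, 0.996, -0.0]
wrist_force: [0.9, 0.7, 1.2]
opening: 0.001
grasp_force: 0.0
```

Call:
{"op": "play_rows", "data": {"xyz": [[0,-5,0],[0,-14,0],[0,-24,0],[0,-34,0],[0,-44,0],[0,-54,0],[0,-64,0],[0,-74,0],[0,-82,0],[0,-84,0]], "rot": [[0,0,0],[0,0,0],[0,0,0],[0,0,0],[0,0,0],[0,0,0],[0,0,0],[0,0,0],[0,0,0],[0,0,0]], "grip": [0,0,0,0,0,0,0,0,0,0]}}

```text
time_s: 11.45
eef_pos: [0.4908, -0.0897, 0.1463]
eef_rot: [0.0, 0.09, 0.996, -0.0]
wrist_force: [-0.4, 0.4, -0.7]
opening: 0.002
grasp_force: 0.0
```

```bash
python3 m.py pics/b.png
```

```text
t 11.45 tcp [ 0.4908 -0.0897  0.1463] s,x -0.0004 0.499 F [-0.36  0.41 -0.65] Fs 0.34
L0 s,x 0.077111 0.49933649999999996
```

View pics/b.png

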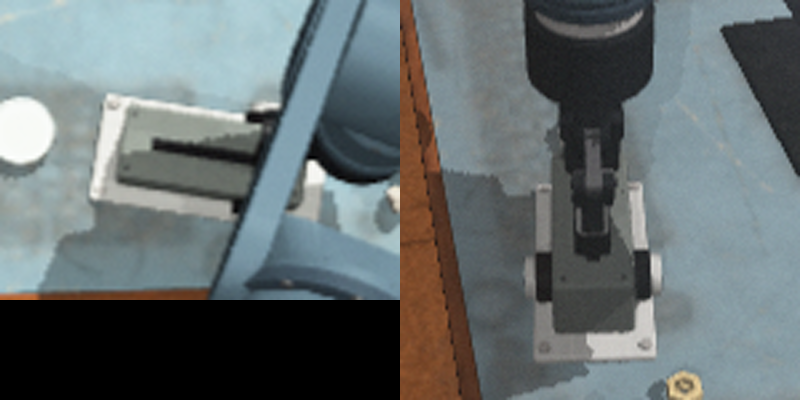

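The slot to the left is clear, so the lever is at the right stop and the finger is right of it. I'll descend and approach.

Call:
{"op": "play_rows", "data": {"xyz": [[0,0,8],[0,0,17],[0,0,27],[0,0,36],[0,0,45],[0,0,51],[0,0,54],[0,0,55],[0,0,55],[0,0,55]], "rot": [[0,0,0],[0,0,0],[0,0,0],[0,0,0],[0,0,0],[0,0,0],[0,0,0],[0,0,0],[0,0,0],[0,0,0]], "grip": [0,0,0,0,0,0,0,0,0,0]}}

```text
time_s: 12.8
eef_pos: [0.4911, -0.0892, 0.0916]
eef_rot: [0.0, 0.09, 0.996, -0.0]
wrist_force: [-0.9, -1.4, -0.4]
opening: 0.003
grasp_force: 0.0
```

Call:
{"op": "play_rows", "data": {"xyz": [[0,4,0],[0,8,0],[0,12,0],[0,16,0],[0,19,0],[0,21,0],[0,22,0],[0,23,0],[0,24,0],[0,25,0]], "rot": [[0,0,0],[0,0,0],[0,0,0],[0,0,0],[0,0,0],[0,0,0],[0,0,0],[0,0,0],[0,0,0],[0,0,0]], "grip": [0,0,0,0,0,0,0,0,0,0]}}

```text
time_s: 14.05
eef_pos: [0.4953, -0.0651, 0.0913]
eef_rot: [-0.0, 0.09, 0.996, -0.001]
wrist_force: [-1.6, -4.9, 0.2]
opening: -0.006
grasp_force: 2.4
```

```bash
python3 m.py
```

```text
t 14.05 tcp [ 0.4953 -0.0651  0.0913] s,x 0.0245 0.499 F [-1.58 -4.91  0.15] Fs -5.11
L0 s,x 0.077111 0.49933649999999996
```

Call:
{"op": "play_rows", "data": {"xyz": [[0,1,0],[0,2,0],[0,3,0],[0,4,0],[0,5,0],[0,5.5,0],[0,6,0],[0,6,0],[0,6,0],[0,6,0]], "rot": [[0,0,0],[0,0,0],[0,0,0],[0,0,0],[0,0,0],[0,0,0],[0,0,0],[0,0,0],[0,0,0],[0,0,0]], "grip": [0,0,0,0,0,0,0,0,0,0]}}

```text
time_s: 15.3
eef_pos: [0.4964, -0.0586, 0.0912]
eef_rot: [-0.0, 0.09, 0.996, 0.0]
wrist_force: [0.2, -0.4, -0.5]
opening: -0.001
grasp_force: 0.0
```

```bash
python3 m.py
```

```text
t 15.3 tcp [ 0.4964 -0.0586  0.0912] s,x 0.0312 0.4989 F [ 0.23 -0.37 -0.46] Fs -0.32
L0 s,x 0.077111 0.49933649999999996
```

Call:
{"op": "play_rows", "data": {"xyz": [[0,1,0],[0,2,0],[0,3,0],[0,4,0],[0,5,0],[0,6,0],[0,7,0],[0,8,0],[0,9,0],[0,9.5,0]], "rot": [[0,0,0],[0,0,0],[0,0,0],[0,0,0],[0,0,0],[0,0,0],[0,0,0],[0,0,0],[0,0,0],[0,0,0]], "grip": [0,0,0,0,0,0,0,0,0,0]}}

```text
time_s: 16.55
eef_pos: [0.4981, -0.0497, 0.0913]
eef_rot: [-0.0, 0.09, 0.996, -0.0]
wrist_force: [-1.4, -4.2, 0.1]
opening: -0.001
grasp_force: 2.1
```

```bash
python3 m.py
```

```text
t 16.55 tcp [ 0.4981 -0.0497  0.0913] s,x 0.0402 0.499 F [-1.44 -4.18  0.05] Fs -4.37
L0 s,x 0.077111 0.49933649999999996
```

First notch confirmed. I'll push over the second ridge.

Call:
{"op": "play_rows", "data": {"xyz": [[0,1,0],[0,2,0],[0,3,0],[0,4,0],[0,5,0],[0,5.5,0],[0,6,0],[0,6.5,0],[0,6.5,0],[0,6.5,0]], "rot": [[0,0,0],[0,0,0],[0,0,0],[0,0,0],[0,0,0],[0,0,0],[0,0,0],[0,0,0],[0,0,0],[0,0,0]], "grip": [0,0,0,0,0,0,0,0,0,0]}}

```text
time_s: 17.8
eef_pos: [0.4992, -0.0427, 0.0912]
eef_rot: [-0.0, 0.09, 0.996, 0.0]
wrist_force: [-0.3, 0.4, -0.3]
opening: -0.002
grasp_force: 0.0
```

Call:
{"op": "play_rows", "data": {"xyz": [[0,1,0],[0,2,0],[0,3,0],[0,4,0],[0,5,0],[0,6,0],[0,7,0],[0,8,0],[0,9,0],[0,9.5,0]], "rot": [[0,0,0],[0,0,0],[0,0,0],[0,0,0],[0,0,0],[0,0,0],[0,0,0],[0,0,0],[0,0,0],[0,0,0]], "grip": [0,0,0,0,0,0,0,0,0,0]}}

```text
time_s: 19.05
eef_pos: [0.5009, -0.034, 0.0913]
eef_rot: [-0.0, 0.09, 0.996, -0.0]
wrist_force: [-1.6, -3.8, 0.6]
opening: 0.0
grasp_force: 2.1
```

```bash
python3 m.py
```

```text
t 19.05 tcp [ 0.5009 -0.034   0.0913] s,x 0.0562 0.499 F [-1.61 -3.75  0.55] Fs -3.98
L0 s,x 0.077111 0.49933649999999996
```

Leaving the second notch, with the pattern repeating exactly at a 16 mm pitch. Now over the third ridge.

Call:
{"op": "play_rows", "data": {"xyz": [[0,1,0],[0,2,0],[0,3,0],[0,4,0],[0,5,0],[0,5.5,0],[0,6,0],[0,6.5,0],[0,6.5,0],[0,6.5,0]], "rot": [[0,0,0],[0,0,0],[0,0,0],[0,0,0],[0,0,0],[0,0,0],[0,0,0],[0,0,0],[0,0,0],[0,0,0]], "grip": [0,0,0,0,0,0,0,0,0,0]}}

```text
time_s: 20.3
eef_pos: [0.502, -0.027, 0.0912]
eef_rot: [-0.0, 0.09, 0.996, 0.0]
wrist_force: [-0.1, 0.2, 0.1]
opening: 0.002
grasp_force: 0.0
```

```bash
python3 m.py
```

```text
t 20.3 tcp [ 0.502  -0.027   0.0912] s,x 0.0633 0.4988 F [-0.07  0.17  0.13] Fs 0.15
L0 s,x 0.077111 0.49933649999999996
```

Past the ridge. I'll advance a further 2 mm as margin (well short of contact), then back off, lift and look.

Call:
{"op": "play_rows", "data": {"xyz": [[0,1,0],[0,2,0],[0,2,0],[0,-4,0],[0,-12,0],[0,-20,0],[0,-20,-10],[0,-20,-25],[0,-20,-40],[0,-20,-50]], "rot": [[0,0,0],[0,0,0],[0,0,0],[0,0,0],[0,0,0],[0,0,0],[0,0,0],[0,0,0],[0,0,0],[0,0,0]], "grip": [0,0,0,0,0,0,0,0,0,0]}}

```text
time_s: 21.55
eef_pos: [0.4992, -0.0468, 0.1431]
eef_rot: [0.001, 0.09, 0.996, -0.0]
wrist_force: [0.7, -0.1, 0.7]
opening: -0.002
grasp_force: 0.0
```

Call:
{"op": "play_rows", "data": {"xyz": [[0,-5,-10],[0,-20,-20],[0,-40,-30],[0,-60,-40],[0,-85,-50],[0,-110,-50],[0,-135,-50],[0,-155,-50],[0,-165,-50],[0,-170,-50]], "rot": [[0,0,0],[0,0,0],[0,0,0],[0,0,0],[0,0,0],[0,0,0],[0,0,0],[0,0,0],[0,0,0],[0,0,0]], "grip": [0,0,0,0,0,0,0,0,0,0]}}

```text
time_s: 22.8
eef_pos: [0.4679, -0.2145, 0.1912]
eef_rot: [-0.0, 0.09, 0.996, 0.0]
wrist_force: [-0.4, -0.1, -0.2]
opening: -0.001
grasp_force: 0.0
```

```bash
python3 m.py pics/c.png; python3 - <<'E'
from bench import vision
from h import *
w=cloud(vision.camera("top"));P=w[170:215,300:400].reshape(-1,3);P=P[(P[:,2]>.075)&(P[:,2]<.12)&(abs(P[:,0]-.505)<.05)]
r=cv2.minAreaRect((P[:,:2]*1000).astype(np.float32));print(len(P),r,"s",np.array(r[0])@[.179,.984],"expected",45.1+48)
E
```

```text
t 22.8 tcp [ 0.4679 -0.2145  0.1912] s,x -0.1273 0.4989 F [-0.38 -0.08 -0.24] Fs -0.15
L0 s,x 0.077111 0.49933649999999996
63 ((508.491943359375, 2.61893367767334), (15.560111045837402, 24.80852699279785), 81.2916030883789) s 93.5970886001587 expected 93.1
```

View pics/c.png

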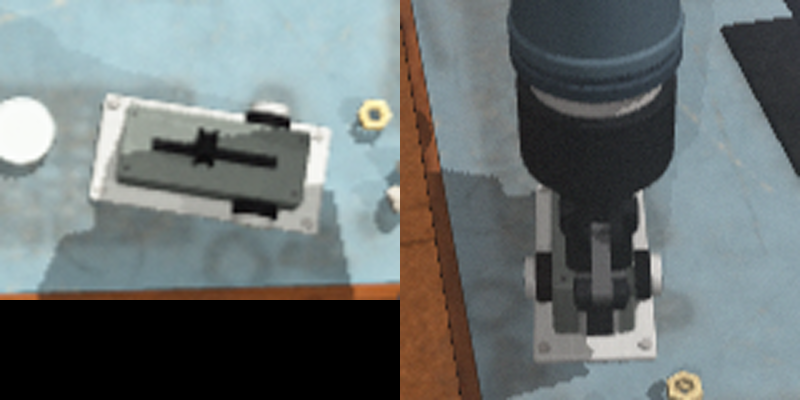

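The lever sits left of centre at pixel (207,148). It measures 93.6 mm along the travel axis against 93.1 mm expected for the third notch. The loose parts haven't moved.

```bash
python3 -c "
from bench import ctrl
print(ctrl.hand_in())"
```

```text
the job is handed in; nothing more can be done
None
```

The lever was pushed to the right-hand stop, then left through three clicks; it is seated in the third notch, the visible loose parts are unmoved, and the job is handed in at about 23 s.

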